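# Open the bench vise and hold a connecting rod over its jaws

## Task

Wind the bench vise open by its red crank knob (anticlockwise seen from above) until the gap between the jaws is at least 40 mm. Then take the connecting rod with the yellow-painted top out of its wooden block, carry it over the socket rack without bumping the rack, and finish while still holding it upright and still, hovering one to two centimetres above the vise: centred over the gap and midway along the jaws, flat faces parallel to them, as if about to be lowered straight in. The rod must not touch the vise, and everything else, the blue-topped rod included, stays where it is.

Things in the scene. Friction and masses are not known exactly. Their poses are not given: they have to be found in the camera images.
- vise: Blue bench vise, fixed. Origin on the table under the middle of the fixed (far) jaw's face; x runs from moving to fixed jaw, square to the faces, y along the jaws, z up. It spans x = -220 to 45 mm. Jaws 110 mm long (y), tops 80 mm above the table, gap open down to 30 mm. Fixed jaw x = 0 to 45 mm; moving jaw 36 mm thick, slides to -x to open.
- fixed_face (a point): Top edge of the fixed jaw's clamping face, midway along the jaw, 80 mm above the table; axes as the vise.
- moving_face (a point): Top edge of the moving jaw's clamping face, midway along the jaw, 80 mm above the table; axes as the vise. The gap is the distance between this and the fixed_face point.
- crank (a joint): Crank angle, rad; grows anticlockwise seen from above, which opens the vise 12 mm a turn: gap = 10 mm + 12 mm x angle / 6.283. Gap 40 mm at 15.71 rad; stop at 18.85 rad (46 mm). Stays where it is left; turning takes about 2 to 3 N at the knob.
- crank_axis (a point): Point on the crank's vertical turning axis, 108 mm above the table, at the height of the knob's middle. It lies 175 mm from the fixed jaw face, to -x of the vise.
- crank_knob (a point): Middle of the upright red crank knob, 108 mm above the table, 45 mm from the crank's axis. A cylinder 22 mm in diameter, 84 to 129 mm above the table, spinning freely on the crank, so it can be held and led round in a circle without turning the hand. The crank arm below it is at 75 to 83 mm.
- rod_yellow: Steel connecting rod with yellow round top, 0.35 to 0.7 kg, 147 mm tall (top 157 mm above the table), upright in a slot of the block. Origin mid underside; z up along it, x square to its flat faces, y across. Big end: 22 (x) by 68 mm (y), up to 60 mm. Beam 14 by 22 mm. Small end: disc 34 mm in diameter, 22 mm thick (x), centre at 130 mm; grip its flat faces, across the 22 mm. Same from either flat side.
- rod_foot (a point): Middle of the yellow rod's underside (same as its origin); axes as the rod.
- rod_top (a point): Centre of the yellow rod's small end, 130 mm above its underside, the point to grip.
- rod_blue: The other rod, same in all but its blue-painted top (157 mm above the table); leave it in its slot. Origin and axes as the yellow rod.
- block: Fixed wooden block, 100 x 210 x 55 mm (x, y, z), origin mid underside. Two slots, each 26 x 72 mm (x, y) and 45 mm deep, centred 47.5 mm either side of the origin along y; a rod stands on the floor of each, flat faces square to the block's x axis. Which rod is in which slot varies.
- rack: Socket rack, fixed: a red rail 300 x 50 mm (x, y) with a row of upright steel sockets, the tallest reaching 120 mm above the table. Origin at the middle of its underside. It stands between block and vise.
- can: Red spray can, 64 mm in diameter, 190 mm tall, standing loose. Origin at the middle of its underside.
- filter: White oil filter, 72 mm in diameter, 82 mm tall, standing loose. Origin at the middle of its underside.
- wrench: Steel wrench lying loose on the table. Origin near its middle, x along it.
- screwdriver: Screwdriver lying loose on the table. Origin near its middle, x along it.
- jar: Amber jar with a black lid, 56 mm in diameter, 80 mm tall, standing loose. Origin at the middle of its underside.

How it is judged:
By the outcome, as a careful person would: the job done as asked, in the order asked, and still so for the second after the job is handed in, while the arm keeps its last pose, push and grip.
It also fails if it takes over 72 s, if anything falls off the work surface, if the arm or the gripper's body presses on something with over 40 N, if the wrist force passes 120 N, or if a joint passes its speed limit or range.

## Robot

A 6-joint arm with a two-finger parallel gripper is mounted at the origin on the work surface. World frame = base frame: x ahead of the robot, y to its left, z up, the work surface at z = 0. Lengths are in m, angles in rad, forces in N, time in s.
With the tool pointing down it reaches from about 0.25 to 0.8 m from the base axis. Payload 8.5 kg.
Tool frame: the origin (TCP) lies at the very end of the fingers, on their centre line; the grasp point (between the pads) lies 19 mm behind it; z points along the fingers, y is the direction in which the jaws open and shut (so a half turn about z gives the same grasp; the last joint's range is limited). The gripper opens to 85 mm and grips with 20 to 120 N. Pads are 22 mm wide; open, the fingers measure 114 mm over their backs; the gripper's body (76 mm by 85 mm) begins 54 mm behind the grasp point. The pads swing forward as they close: fully open they stand 13 mm farther back than shut.
Start: joints at [1.129, 0.238, -0.013, 1.319, 0, 1.571], TCP at [0.224, 0.475, 0.231] pointing down, gripper open.
Joint ranges: [-2.66, 2.66], [-1.03, 1.9], [-1.14, 1.46], [-1.82, 2.27], [-1.45, 1.34], [-3.14, 3.14]. Speed limits (rad/s): [2.22, 2.22, 2.79, 3.14, 3.14, 3.14].

## Interface

Orientations are given as a unit quaternion [x, y, z, w].
In Python, from plant import r, eyes gives the robot as it stands. The module is installed in compiled form; this text tells all that it offers.
- The arm moves only by the tool move_arm, never from a script. Its argument "targets" is a list of rows, each a list of 7 numbers: the shift along the world's x, y, z in m, then the turn, a rotation vector about the world's x, y, z in rad, then the opening in per cent of the stroke, from 0 (shut) to 100 (fully open). A call has 1 to 20 rows; each row is the pose to reach, as a shift and turn from the pose commanded when the call began; what a row does not reach only later rows make up. A row lasts 1/10 s, in which the tool goes at most 50 mm and 8.59 degrees, less where a joint would pass 70% of its speed; a pose out of reach is approached as far as the arm can. A call with a gripper value outside its range is refused whole. The fingers move at their own pace and stop on an object; "force" is the grip in N (left out, the last holds). Time passes only in rows, so rows that repeat a pose let the fingers close. It gives the time, the measured TCP pose, the force and the opening at its end, in the units of the state.
- r.get_state(): the state, without advancing time (a new reading comes with each control period).
- eyes.camera(name): name is "scene" or "top"; returns the picture (384x512x3 uint8, red, green, blue); there is no depth.
- eyes.camera_info(name): a dict with "fx", "fy", "cx", "cy" (pixels), "R" (3x3) and "t" (3): a world point X has camera coordinates R X + t. Camera axes: x right, y down, z forward; pixel columns grow to the right and rows downward; lengths in m; the calibration is good to about 2 mm. A picture is of the moment at which its call begins. camera_info takes no time and is no camera call.
- r.hand_in(): hands the job in, once; it reports no verdict.
The state is a dict: "clock": time; "qpos": joint angles; "dq": joint speeds; "joint_efforts": joint torques, N m; "tcp_pos": TCP position; "ee_rot": TCP orientation; "force": force on the tool from outside, world axes, zero at the start; "wrist_torque": the same for the moment, N m; "opening": finger opening in m.
Only numpy, scipy, OpenCV 4.12 (cv2) and the standard library are available. Lean on these libraries where they do the work, as an engineer would, in place of code of your own. Each camera call takes 0.05 s, during which the arm holds its last target. There are 200 camera calls.

## Working session

There is one attempt and no reset: what is moved stays moved. The work goes in short steps, Python scripts to look and compute and a tool call to move; the robot and the scene stay as the last step left them, time stands still between calls to the robot, and variables do not carry over. Pictures are saved under pics/ and viewed, about 8 in all and at most 12, crops included, and the job is handed in when it is done.

Besides the shell and the picture viewer there is one more tool, called as name(argument=value, ...), one argument or row to a line, values as JSON. move_arm: Moves the arm, as the interface text tells. Its arguments: {"type":"object","properties":{"targets":{"type":"array","items":{"type":"array","items":{"type":"number"}}},"force":{"type":"number"}},"required":["targets"]}

```bash
mkdir -p pics
python3 - <<'E'
from plant import r,eyes
import cv2
for n in("scene","top"):
    cv2.imwrite(f"pics/{n}0.png",eyes.camera(n)[:,:,::-1])
    print(n,{k:(v.round(4).tolist() if hasattr(v,'round') and hasattr(v,'tolist') else v) for k,v in eyes.camera_info(n).items()})
print(r.get_state())
E
```

```text
scene {'fx': 435.5533043443235, 'fy': 435.5533043443235, 'cx': 258.3679521332975, 'cy': 192.40540329888688, 'R': [[0.877, 0.4802, -0.0158], [0.382, -0.7169, -0.5832], [-0.2914, 0.5054, -0.8122]], 't': [-0.4784, -0.1923, 1.5794]}
top {'fx': 388.23423594707856, 'fy': 388.23423594707856, 'cx': 257.7065708106409, 'cy': 188.14979204111182, 'R': [[0.0186, -0.9998, 0.0115], [-0.9887, -0.0201, -0.1483], [0.1485, -0.0086, -0.9889]], 't': [-0.0688, 0.6056, 1.096]}
{'clock': 0.1, 'qpos': array([ 1.12897916e+00,  2.38710410e-01, -1.41295651e-02,  1.31918044e+00,
        9.64069347e-06,  1.57079796e+00]), 'dq': array([ 1.60344607e-04, -1.69892415e-03,  2.60633413e-03,  9.58754784e-05,
        2.01657359e-03, -1.48275171e-03]), 'joint_efforts': array([-9.23884227e-05, -5.39718997e+01,  3.46998882e+01,  1.34707041e-02,
       -6.70264271e-06, -8.84706196e-06]), 'tcp_pos': array([0.22433089, 0.47427707, 0.23076307]), 'ee_rot': array([ 2.19116976e-01,  9.75698404e-01, -5.96114990e-04, -1.38811599e-04]), 'force': array([ 0.07341799,  0.22599374, -0.56821017]), 'wrist_torque': array([ 0.03477054, -0.02035921,  0.01429253]), 'opening': 0.08544854588567938}
```

View pics/scene0.png

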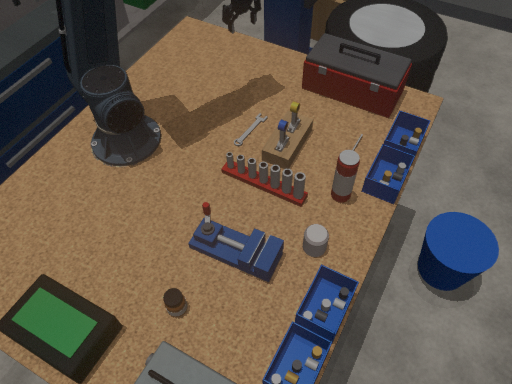

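View pics/top0.png

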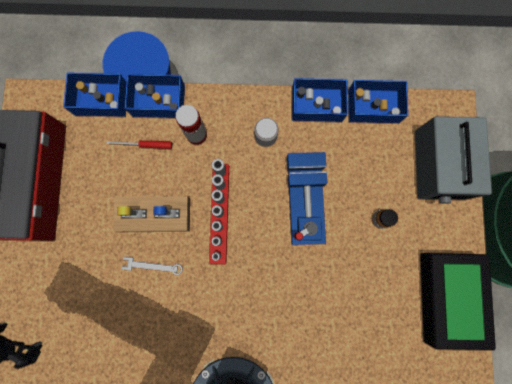

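The scene view shows the vise near (235,245) with its knob at (206,208), the block near (290,140) and the rack between them. In the top view the yellow rod is at about (125,211), the blue rod at (160,211), the vise at (307,200) and the knob at (298,236). Next I'll zoom in.

```bash
cat > h.py <<'E'
import numpy as np,cv2
from plant import r,eyes
def ray(n,px):
    c=eyes.camera_info(n);R=np.array(c['R']);t=np.array(c['t'])
    d=R.T@np.array([(px[0]-c['cx'])/c['fx'],(px[1]-c['cy'])/c['fy'],1]);return -R.T@t,d/np.linalg.norm(d)
def plane(n,px,z):
    o,d=ray(n,px);return o+d*(z-o[2])/d[2]
def tri(p1,p2):
    (a,u),(b,v)=ray("top",p1),ray("scene",p2)
    s=np.linalg.lstsq(np.c_[u,-v],b-a,rcond=None)[0]
    P,Q=a+s[0]*u,b+s[1]*v;return (P+Q)/2,np.linalg.norm(P-Q)
def proj(n,X):
    c=eyes.camera_info(n);q=np.array(c['R'])@X+np.array(c['t']);return c['fx']*q[0]/q[2]+c['cx'],c['fy']*q[1]/q[2]+c['cy']
def blob(img,lo,hi,box):
    x0,y0,x1,y1=box;h=cv2.cvtColor(img[y0:y1,x0:x1],cv2.COLOR_RGB2HSV);m=cv2.inRange(h,lo,hi)
    n,_,st,ce=cv2.connectedComponentsWithStats(m)
    return sorted([(int(s[4]),(s[:4]+[x0,y0,0,0]).tolist(),(c+[x0,y0]).round(1).tolist()) for s,c in zip(st[1:],ce[1:])],reverse=True)[:2]
E
python3 - <<'E'
from h import *
t=cv2.imread("pics/top0.png");s=cv2.imread("pics/scene0.png")
T=t[:,:,::-1].copy();S=s[:,:,::-1].copy()
red=((0,130,70),(8,255,255));yel=((22,120,70),(35,255,255));blu=((105,120,60),(125,255,255))
for nm,c,bt,bs in(("knob",red,(280,215,330,250),(195,195,220,222)),("yel",yel,(110,195,150,225),(280,95,310,120)),("blu",blu,(145,195,180,225),(270,115,295,140)),("vise",blu,(280,145,335,250),(180,210,290,280))):
    print(nm,blob(T,*c,bt),blob(S,*c,bs))
a=cv2.resize(t[145:250,280:335],None,fx=5.5,fy=5.5,interpolation=cv2.INTER_CUBIC)
b=cv2.resize(t[190:240,105:195],None,fx=5,fy=5,interpolation=cv2.INTER_CUBIC)
o=np.zeros((578,760,3),np.uint8);o[:a.shape[0],:a.shape[1]]=a[:578];o[:b.shape[0],305:305+b.shape[1]]=b
c=cv2.resize(s[195:285,180:290],None,fx=3.7,fy=3.6,interpolation=cv2.INTER_CUBIC);o[252:252+c.shape[0],305:305+c.shape[1]]=c
cv2.imwrite("pics/z0.png",o)
E
```

```text
knob [(34, [295, 233, 8, 6], [298.5, 235.5])] [(74, [202, 202, 8, 13], [205.9, 207.8])]
yel [(110, [118, 206, 13, 9], [123.9, 210.2])] [(57, [291, 102, 8, 10], [294.0, 105.8])]
blu [(99, [154, 207, 13, 8], [159.8, 210.5])] [(41, [279, 120, 8, 8], [282.0, 123.4])]
vise [(1857, [289, 173, 38, 71], [307.1, 205.5]), (478, [288, 153, 38, 14], [306.2, 159.2])] [(708, [211, 229, 52, 35], [239.4, 246.5]), (472, [255, 236, 28, 35], [268.6, 253.2])]
```

View pics/z0.png

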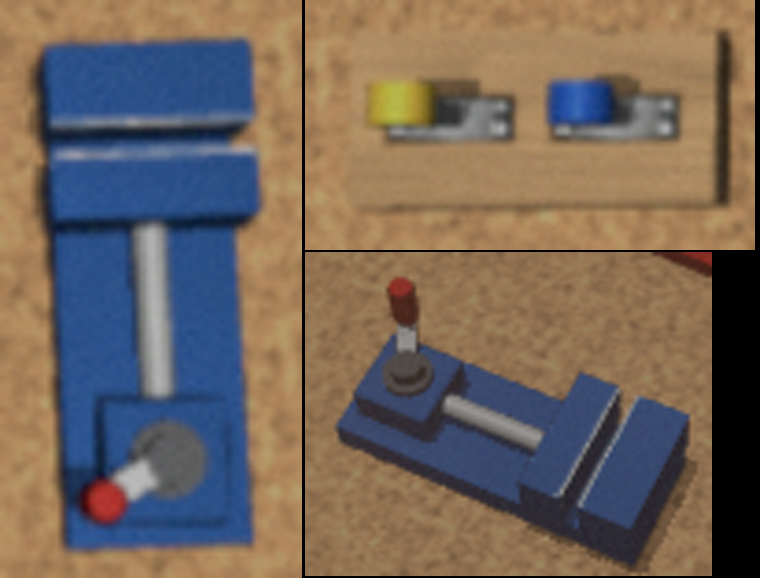

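The zoom shows the fixed jaw's face edge at about y=123 and the moving jaw's at about y=152 (left crop). The knob is at (104,500) and the hub at (170,460). The rods stand with their flat faces at top and bottom of the image, so their normal is roughly world x.

Run:
```python
from h import *
np.set_printoptions(precision=4,suppress=True)
c=lambda x,y:(280+x/5.5-.4,145+y/5.5-.4)
for nm,p,z in(("knobtop",(104,500),.129),("hub",(170,460),.09),("FfarL",(46,46),.08),("FfarR",(250,40),.08),("FfaceL",(50,127),.08),("FfaceR",(246,122),.08),("MfaceL",(52,155),.08),("MfaceR",(256,151),.08),("MbackL",(50,220),.08),("MbackR",(258,215),.08)):
    print(nm,plane("top",c(*p),z))
print("knob tri",tri((298.9,235.8),(206,203)))
b=lambda x,y:(105+(x-305)/5-.4,190+y/5-.4)
# small-end disc upper centre: top at .157 -> pixel ; 
for nm,x0,x1,y0,y1 in(("y",368,434,82,126),("b",549,614,80,124)):
    print(nm,"disc c",plane("top",b((x0+x1)/2,(y0+y1)/2),.152),"edges",plane("top",b(x0,y0),.15),plane("top",b(x1,y1),.15))
print("block",[plane("top",b(*p),.055) for p in((352,35),(716,30),(716,203),(350,205))])
print("triY",tri((123.9,210.2),(294,105.8)),"triB",tri((159.8,210.5),(282,123.4)))
for p in((211,264),(228,165),(218,165),(219,160)):print("rack",plane("top",p,.03 if p[0]!=219 else .12))
```

```text
knobtop [ 0.4683 -0.1679  0.129 ]
hub [ 0.4902 -0.2058  0.09  ]
FfarL [ 0.7063 -0.1423  0.08  ]
FfarR [ 0.7118 -0.2498  0.08  ]
FfaceL [ 0.6629 -0.1447  0.08  ]
FfaceR [ 0.6677 -0.2474  0.08  ]
MfaceL [ 0.648  -0.1458  0.08  ]
MfaceR [ 0.6524 -0.2525  0.08  ]
MbackL [ 0.6137 -0.145   0.08  ]
MbackR [ 0.6185 -0.2533  0.08  ]
knob tri (array([ 0.4679, -0.1683,  0.1313]), np.float64(0.001091168547682079))
y disc c [0.5245 0.2949 0.152 ] edges [0.5359 0.3138 0.15  ] [0.5134 0.2775 0.15  ]
b disc c [0.5274 0.2003 0.152 ] edges [0.5389 0.2186 0.15  ] [0.5163 0.1831 0.15  ]
block [array([0.5722, 0.3584, 0.055 ]), array([0.5793, 0.1484, 0.055 ]), array([0.4795, 0.1438, 0.055 ]), array([0.4744, 0.3524, 0.055 ])]
triY (array([0.5241, 0.295 , 0.148 ]), np.float64(0.0031169134849652036)) triB (array([0.5258, 0.2007, 0.1501]), np.float64(0.0009931644543418724))
rack [0.3846 0.0738 0.03  ]
rack [0.6776 0.0334 0.03  ]
rack [0.677  0.0634 0.03  ]
rack [0.6723 0.0524 0.12  ]
```

move_arm(
  targets=[
    [0.244, -0.642, -0.03, 0, 0, -1.1, 60],
    [0.244, -0.642, -0.03, 0, 0, -1.1, 60],
    [0.244, -0.642, -0.03, 0, 0, -1.1, 60],
    [0.244, -0.642, -0.03, 0, 0, -1.1, 60],
    [0.244, -0.642, -0.03, 0, 0, -1.1, 60],
    [0.244, -0.642, -0.03, 0, 0, -1.1, 60],
    [0.244, -0.642, -0.03, 0, 0, -1.1, 60],
    [0.244, -0.642, -0.03, 0, 0, -1.1, 60],
    [0.244, -0.642, -0.03, 0, 0, -1.1, 60],
    [0.244, -0.642, -0.03, 0, 0, -1.1, 60],
    [0.244, -0.642, -0.03, 0, 0, -1.1, 60],
    [0.244, -0.642, -0.03, 0, 0, -1.1, 60],
    [0.244, -0.642, -0.03, 0, 0, -1.1, 60],
    [0.244, -0.642, -0.03, 0, 0, -1.1, 60],
    [0.244, -0.642, -0.03, 0, 0, -1.1, 60],
    [0.244, -0.642, -0.03, 0, 0, -1.1, 60],
    [0.244, -0.642, -0.03, 0, 0, -1.1, 60],
    [0.244, -0.642, -0.03, 0, 0, -1.1, 60],
  ],
  force=30,
)

```text
clock: 1.9
tcp_pos: [0.4681, -0.1663, 0.2014]
ee_rot: [0.696, 0.718, -0.0, -0.0]
force: [-0.1, 0.7, 0.3]
opening: 0.0514
```

move_arm(
  targets=[
    [0, 0, -0.03, 0, 0, 0, 60],
    [0, 0, -0.06, 0, 0, 0, 60],
    [0, 0, -0.08, 0, 0, 0, 60],
    [0, 0, -0.095, 0, 0, 0, 60],
    [0, 0, -0.103, 0, 0, 0, 60],
    [0, 0, -0.103, 0, 0, 0, 60],
    [0, 0, -0.103, 0, 0, 0, 5],
    [0, 0, -0.103, 0, 0, 0, 5],
    [0, 0, -0.103, 0, 0, 0, 5],
    [0, 0, -0.103, 0, 0, 0, 5],
    [0, 0, -0.103, 0, 0, 0, 5],
    [0, 0, -0.103, 0, 0, 0, 5],
  ],
  force=30,
)

```text
clock: 3.1
tcp_pos: [0.4689, -0.1675, 0.0992]
ee_rot: [0.697, 0.717, 0.0, 0.001]
force: [-1.4, 1.9, 6.9]
opening: 0.021
```

Run:
```python
from h import *
t=eyes.camera("top")[:,:,::-1];s=eyes.camera("scene")[:,:,::-1]
o=np.hstack([cv2.resize(t[145:250,270:345],None,fx=5,fy=5),cv2.resize(s[180:285,180:265],None,fx=4.4,fy=5)])
cv2.imwrite("pics/g1.png",o);S=r.get_state();print(S['tcp_pos'],S['force'],S['opening'],S['qpos'])
```

```text
[ 0.46891811 -0.16746348  0.09922638] [-2.56962721  1.58223426  6.14008295] 0.020924557282861956 [-3.43241921e-01  2.74437189e-01 -3.20223120e-01  9.74774517e-01
  3.76116386e-04  1.19854716e+00]
```

View pics/g1.png

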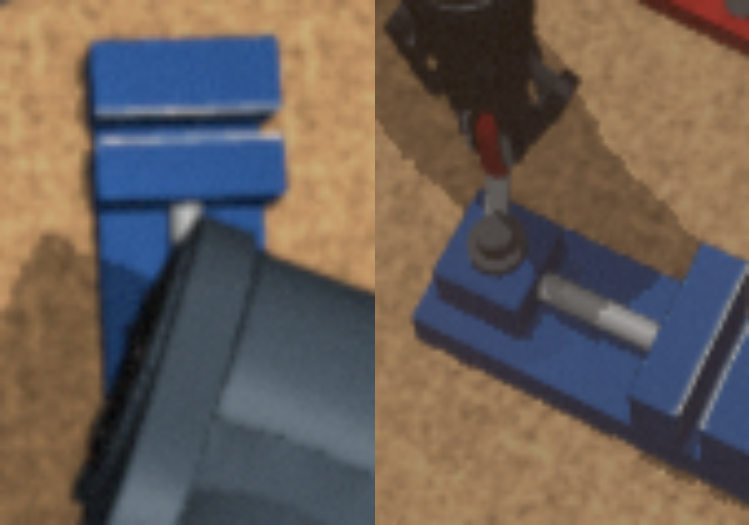

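The knob is held, with an opening of 21 mm. Next I'll print the circle offsets.

```bash
python3 -c "
import math
def f(s,st,n): print([[round(45e-3*(math.cos(math.radians(s+st*i))-math.cos(math.radians(s))),4),round(45e-3*(math.sin(math.radians(s+st*i))-math.sin(math.radians(s))),4)] for i in range(1,n+1)])
f(118,9,10);f(208,18,20)"
```

```text
[[-0.006, -0.0038], [-0.0112, -0.0085], [-0.0157, -0.0139], [-0.0193, -0.02], [-0.0219, -0.0266], [-0.0234, -0.0335], [-0.0239, -0.0405], [-0.0232, -0.0475], [-0.0214, -0.0544], [-0.0186, -0.0609]]
[[0.0085, -0.0112], [0.02, -0.0193], [0.0335, -0.0234], [0.0475, -0.0232], [0.0609, -0.0186], [0.0721, -0.0101], [0.0802, 0.0014], [0.0843, 0.0149], [0.084, 0.0289], [0.0795, 0.0423], [0.071, 0.0535], [0.0595, 0.0616], [0.046, 0.0657], [0.0319, 0.0654], [0.0186, 0.0609], [0.0074, 0.0524], [-0.0007, 0.0409], [-0.0048, 0.0274], [-0.0046, 0.0133], [-0.0, 0.0]]
```

move_arm(
  targets=[
    [-0.006, -0.0038, 0, 0, 0, 0, 5],
    [-0.0112, -0.0085, 0, 0, 0, 0, 5],
    [-0.0157, -0.0139, 0, 0, 0, 0, 5],
    [-0.0193, -0.02, 0, 0, 0, 0, 5],
    [-0.0219, -0.0266, 0, 0, 0, 0, 5],
    [-0.0234, -0.0335, 0, 0, 0, 0, 5],
    [-0.0239, -0.0405, 0, 0, 0, 0, 5],
    [-0.0232, -0.0475, 0, 0, 0, 0, 5],
    [-0.0214, -0.0544, 0, 0, 0, 0, 5],
    [-0.0186, -0.0609, 0, 0, 0, 0, 5],
  ],
)

```text
clock: 4.2
tcp_pos: [0.4517, -0.2285, 0.0992]
ee_rot: [0.697, 0.717, 0.002, 0.001]
force: [8.5, 8.1, 5.9]
opening: 0.021
```

move_arm(
  targets=[
    [0.0095, -0.0112, 0, 0, 0, 0, 5],
    [0.021, -0.0193, 0, 0, 0, 0, 5],
    [0.0345, -0.0234, 0, 0, 0, 0, 5],
    [0.0485, -0.0232, 0, 0, 0, 0, 5],
    [0.0619, -0.0186, 0, 0, 0, 0, 5],
    [0.0731, -0.0101, 0, 0, 0, 0, 5],
    [0.0812, 0.0014, 0, 0, 0, 0, 5],
    [0.0853, 0.0149, 0, 0, 0, 0, 5],
    [0.085, 0.0289, 0, 0, 0, 0, 5],
    [0.0805, 0.0423, 0, 0, 0, 0, 5],
  ],
)

```text
clock: 5.2
tcp_pos: [0.532, -0.187, 0.0992]
ee_rot: [0.697, 0.717, 0.0, 0.002]
force: [0.5, -4.4, 5.8]
opening: 0.0206
```

move_arm(
  targets=[
    [-0.0085, 0.0112, 0, 0, 0, 0, 5],
    [-0.02, 0.0193, 0, 0, 0, 0, 5],
    [-0.0335, 0.0234, 0, 0, 0, 0, 5],
    [-0.0475, 0.0232, 0, 0, 0, 0, 5],
    [-0.0609, 0.0186, 0, 0, 0, 0, 5],
    [-0.0721, 0.0101, 0, 0, 0, 0, 5],
    [-0.0802, -0.0014, 0, 0, 0, 0, 5],
    [-0.0843, -0.0149, 0, 0, 0, 0, 5],
    [-0.084, -0.0289, 0, 0, 0, 0, 5],
    [-0.0795, -0.0423, 0, 0, 0, 0, 5],
  ],
)

```text
clock: 6.2
tcp_pos: [0.4517, -0.2287, 0.0992]
ee_rot: [0.697, 0.717, 0.001, 0.001]
force: [10.7, 10.0, 5.3]
opening: 0.0206
```

move_arm(
  targets=[
    [0.0085, -0.0112, 0, 0, 0, 0, 5],
    [0.02, -0.0193, 0, 0, 0, 0, 5],
    [0.0335, -0.0234, 0, 0, 0, 0, 5],
    [0.0475, -0.0232, 0, 0, 0, 0, 5],
    [0.0609, -0.0186, 0, 0, 0, 0, 5],
    [0.0721, -0.0101, 0, 0, 0, 0, 5],
    [0.0802, 0.0014, 0, 0, 0, 0, 5],
    [0.0843, 0.0149, 0, 0, 0, 0, 5],
    [0.084, 0.0289, 0, 0, 0, 0, 5],
    [0.0795, 0.0423, 0, 0, 0, 0, 5],
    [0.071, 0.0535, 0, 0, 0, 0, 5],
    [0.0595, 0.0616, 0, 0, 0, 0, 5],
    [0.046, 0.0657, 0, 0, 0, 0, 5],
    [0.0319, 0.0654, 0, 0, 0, 0, 5],
    [0.0186, 0.0609, 0, 0, 0, 0, 5],
    [0.0074, 0.0524, 0, 0, 0, 0, 5],
    [-0.0007, 0.0409, 0, 0, 0, 0, 5],
    [-0.0048, 0.0274, 0, 0, 0, 0, 5],
    [-0.0046, 0.0133, 0, 0, 0, 0, 5],
    [0, 0, 0, 0, 0, 0, 5],
  ],
)

```text
clock: 8.2
tcp_pos: [0.4518, -0.2287, 0.0992]
ee_rot: [0.697, 0.717, 0.001, 0.001]
force: [8.7, 8.8, 5.0]
opening: 0.0207
```

```bash
cat > gap.py <<'E'
import sys
from h import *
np.set_printoptions(precision=4,suppress=True)
T=eyes.camera("top");h=cv2.cvtColor(T,cv2.COLOR_RGB2HSV)
T0=cv2.imread("pics/top0.png")
for I in (T0,T[:,:,::-1]):
    for c in(295,300,318,322):
        print(c,[tuple(p) for p in I[150:200,c][:,:].sum(1).reshape(-1,1).tolist()] and I[150:200,c].sum(1).tolist())
E
python3 gap.py
```

```text
295 [409, 375, 337, 269, 255, 270, 251, 269, 270, 269, 259, 270, 262, 264, 268, 279, 356, 366, 200, 117, 155, 251, 362, 405, 290, 266, 264, 267, 274, 276, 270, 272, 280, 271, 216, 119, 96, 177, 261, 258, 269, 268, 268, 273, 261, 261, 255, 265, 258, 270]
300 [370, 370, 341, 284, 259, 257, 248, 263, 258, 268, 274, 256, 256, 256, 259, 280, 359, 363, 150, 96, 158, 262, 385, 400, 294, 250, 260, 269, 269, 260, 270, 266, 264, 260, 210, 110, 134, 211, 266, 267, 260, 256, 259, 259, 269, 259, 274, 270, 264, 260]
318 [401, 374, 292, 256, 243, 256, 245, 251, 257, 245, 246, 248, 248, 259, 264, 315, 348, 267, 130, 113, 206, 350, 404, 277, 263, 250, 257, 265, 260, 258, 257, 267, 270, 218, 130, 95, 169, 244, 260, 256, 257, 258, 264, 262, 261, 260, 266, 258, 253, 252]
322 [420, 381, 287, 247, 246, 252, 236, 257, 254, 258, 252, 255, 256, 253, 263, 309, 332, 208, 113, 173, 280, 405, 433, 286, 257, 245, 258, 247, 246, 250, 248, 253, 257, 220, 128, 105, 180, 265, 290, 280, 275, 290, 294, 288, 272, 260, 266, 272, 265, 258]
295 [451, 437, 374, 302, 291, 285, 295, 294, 293, 290, 303, 303, 292, 290, 302, 314
[... 236 characters left out ...]
 298, 287, 293, 314, 395, 408, 187, 105, 185, 258, 285, 301, 294, 295, 296, 298, 300, 289, 318, 439, 491, 333, 295, 303, 300, 303, 299, 304, 313, 309, 306, 267, 158, 148, 233, 296, 295, 268]
318 [451, 422, 321, 281, 285, 275, 285, 282, 286, 293, 287, 293, 290, 283, 300, 356, 400, 304, 140, 140, 226, 276, 285, 285, 289, 288, 292, 288, 283, 294, 369, 414, 359, 297, 287, 291, 290, 285, 281, 296, 289, 295, 273, 214, 117, 199, 270, 296, 290, 290]
322 [473, 423, 313, 285, 279, 273, 282, 277, 283, 282, 289, 285, 283, 286, 296, 356, 372, 238, 124, 198, 297, 391, 404, 399, 401, 399, 399, 378, 356, 361, 411, 433, 351, 281, 289, 284, 281, 289, 287, 286, 296, 298, 274, 198, 128, 220, 295, 303, 303, 290]
```

move_arm(
  targets=[
    [0.0085, -0.0112, 0, 0, 0, 0, 5],
    [0.02, -0.0193, 0, 0, 0, 0, 5],
    [0.0335, -0.0234, 0, 0, 0, 0, 5],
    [0.0475, -0.0232, 0, 0, 0, 0, 5],
    [0.0609, -0.0186, 0, 0, 0, 0, 5],
    [0.0721, -0.0101, 0, 0, 0, 0, 5],
    [0.0802, 0.0014, 0, 0, 0, 0, 5],
    [0.0843, 0.0149, 0, 0, 0, 0, 5],
    [0.0843, 0.0149, 0, 0, 0, 0, 5],
    [0.0843, 0.0149, 0, 0, 0, 0, 5],
  ],
)

```text
clock: 9.25
tcp_pos: [0.5358, -0.2134, 0.0992]
ee_rot: [0.697, 0.718, 0.0, 0.001]
force: [1.0, 1.3, 9.2]
opening: 0.0206
```

move_arm(
  targets=[
    [0, 0, 0, 0, 0, 0, 50],
    [0, 0, 0, 0, 0, 0, 50],
    [0, 0, 0, 0, 0, 0, 50],
    [0, 0, 0, 0, 0, 0, 50],
    [0, 0, 0.03, 0, 0, 0, 50],
    [0, 0, 0.07, 0, 0, 0, 50],
    [0, 0, 0.12, 0, 0, 0, 50],
    [-0.04, 0.05, 0.16, 0, 0, 0, 70],
    [-0.08, 0.09, 0.16, 0, 0, 0, 80],
    [-0.12, 0.13, 0.16, 0, 0, 0, 100],
    [-0.12, 0.16, 0.16, 0, 0, 0, 100],
    [-0.12, 0.16, 0.16, 0, 0, 0, 100],
  ],
)

```text
clock: 10.45
tcp_pos: [0.4125, -0.0508, 0.2589]
ee_rot: [0.696, 0.718, 0.0, -0.0]
force: [0.6, 0.1, 0.0]
opening: 0.0853
```

Run:
```python
from h import *
t=eyes.camera("top")[:,:,::-1];s=eyes.camera("scene")[:,:,::-1]
cv2.imwrite("pics/top2.png",t);cv2.imwrite("pics/scene2.png",s)
a=cv2.resize(t[145:250,280:335],None,fx=5.5,fy=5.5,interpolation=cv2.INTER_CUBIC)
b=cv2.resize(t[190:240,105:195],None,fx=5,fy=5,interpolation=cv2.INTER_CUBIC)
o=np.zeros((578,760,3),np.uint8);o[:a.shape[0],:a.shape[1]]=a[:578];o[:b.shape[0],305:305+b.shape[1]]=b
c=cv2.resize(s[195:285,180:290],None,fx=3.7,fy=3.6,interpolation=cv2.INTER_CUBIC);o[252:252+c.shape[0],305:305+c.shape[1]]=c
cv2.imwrite("pics/z2.png",o);print(r.get_state()['tcp_pos'])
g=t.astype(int).sum(2)
for c in(295,300,312,318,322):print(c,g[160:200,c].tolist())
```

```text
[ 0.41466158 -0.05237052  0.25880768]
295 [275, 278, 278, 277, 276, 287, 375, 394, 212, 107, 167, 246, 276, 281, 278, 279, 276, 276, 286, 275, 276, 275, 288, 383, 420, 305, 284, 282, 291, 294, 286, 283, 294, 289, 295, 234, 109, 164, 239, 271]
300 [278, 278, 272, 274, 276, 288, 376, 378, 171, 101, 158, 248, 272, 278, 278, 280, 276, 272, 277, 277, 272, 277, 315, 370, 364, 291, 284, 281, 286, 281, 281, 288, 287, 299, 271, 215, 105, 155, 247, 280]
312 [278, 274, 279, 264, 268, 308, 386, 363, 161, 122, 193, 265, 274, 263, 274, 264, 265, 267, 268, 257, 269, 284, 369, 419, 325, 282, 277, 274, 277, 282, 276, 280, 283, 279, 260, 184, 135, 197, 265, 277]
318 [270, 267, 263, 270, 281, 337, 372, 284, 128, 118, 191, 265, 257, 272, 267, 272, 263, 271, 276, 271, 267, 288, 370, 415, 298, 260, 264, 273, 258, 271, 272, 279, 273, 282, 234, 142, 138, 217, 269, 275]
322 [272, 273, 261, 267, 267, 338, 345, 214, 107, 161, 295, 364, 379, 367, 373, 377, 377, 357, 324, 340, 368, 373, 403, 427, 295, 263, 260, 261, 276, 271, 274, 267, 272, 274, 230, 137, 142, 229, 275, 275]
```

View pics/z2.png

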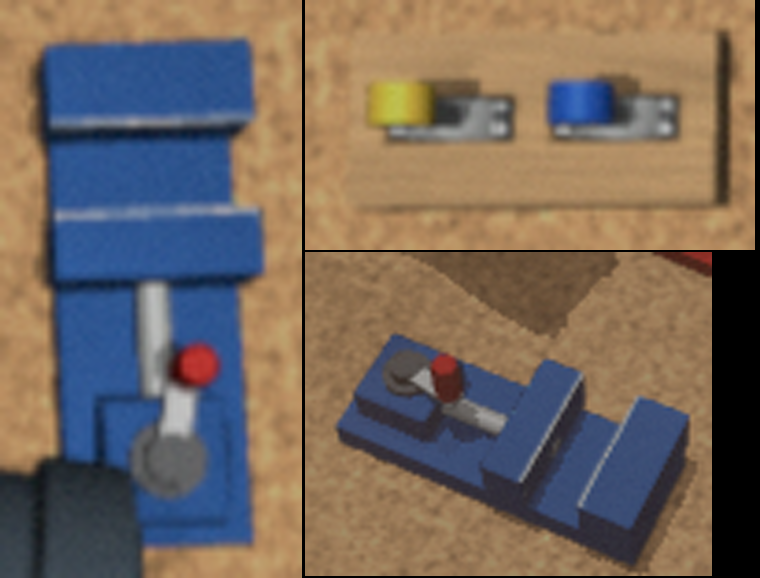

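The gap is now clearly wide and the knob is left at +x from the hub. The rods are unmoved. I'll compute the gap and its midpoint.

Run:
```python
from h import *
np.set_printoptions(precision=4,suppress=True)
t=cv2.imread("pics/top2.png").astype(int).sum(2)
def cross(c,a,b,lvl,up):
    v=t[a:b+1,c]
    for i in range(len(v)-1):
        if (v[i]<lvl<=v[i+1]) if up else (v[i]>=lvl>v[i+1]): return a+i+(lvl-v[i])/(v[i+1]-v[i])
G=[]
for c in range(293,321,3):
    f=cross(c,166,170,250,False);m=cross(c,178,185,330,True)
    back=cross(c,190,198,200,False)
    F,M,B=[plane("top",(c,y),.08) for y in(f,m,back)];G.append((F[1],F[0],M[0],B[0]))
G=np.array(G);print(G)
for k in(1,2,3):print(np.polyfit(G[:,0],G[:,k],1))
print("mean gap",(G[:,1]-G[:,2]).mean(), "via thickness",(G[:,1]-G[:,3]).mean()-.036)
# jaw y-extents from blue/dark edges, rows within jaws
for row in(157,160,163,188,191):
    h=cv2.cvtColor(cv2.imread("pics/top2.png"),cv2.COLOR_BGR2HSV)[row,270:345]
    x=np.where((h[:,0]>100)&(h[:,0]<130)&(h[:,1]>120))[0]+270
    a,b=plane("top",(x[0]-.5,row),.08),plane("top",(x[-1]+.5,row),.08);print(row,x[0],x[-1],a,b,(a+b)/2,np.linalg.norm(a-b))
```

```text
Traceback (most recent call last):
  File "h.py", line 7, in plane
    o,d=ray(n,px);return o+d*(z-o[2])/d[2]
        ~~~^^^^^^
  File "h.py", line 5, in ray
    d=R.T@np.array([(px[0]-c['cx'])/c['fx'],(px[1]-c['cy'])/c['fy'],1]);return -R.T@t,d/np.linalg.norm(d)
                                             ~~~~~^~~~~~~~
TypeError: unsupported operand type(s) for -: 'NoneType' and 'float'
```

Run:
```python
from h import *
np.set_printoptions(precision=4,suppress=True)
im=cv2.imread("pics/top2.png");t=im.astype(int).sum(2)
def cross(c,a,b,lvl,up):
    v=t[a:b+1,c]
    for i in range(len(v)-1):
        if (v[i]<lvl<=v[i+1]) if up else (v[i]>=lvl>v[i+1]): return a+i+(lvl-v[i])/(v[i+1]-v[i])
    return np.nan
G=[]
for c in range(292,322,2):
    F,M,B=[plane("top",(c,y),.08) for y in(cross(c,166,170,250,0),cross(c,178,186,320,1),cross(c,190,198,200,0))];G.append((F[1],F[0],M[0],B[0]))
G=np.array(G)
for k in(1,2,3):
    g=G[~np.isnan(G[:,k])];p=np.polyfit(g[:,0],g[:,k],1);print(len(g),p[0],"x at y=-.198:",np.polyval(p,-.198))
h=cv2.cvtColor(im,cv2.COLOR_BGR2HSV)
for row in(157,160,163,188,191):
    q=h[row,270:345];x=np.where((q[:,0]>100)&(q[:,0]<130)&(q[:,1]>120))[0]+270
    a,b=plane("top",(x[0]-.5,row),.08),plane("top",(x[-1]+.5,row),.08);print(row,x[0],x[-1],(a+b)/2,np.linalg.norm(a-b))
```

```text
15 -0.041440640603383753 x at y=-.198: 0.6645399357660832
15 -0.06151583812949823 x at y=-.198: 0.6230889567759861
12 -0.05883647670064211 x at y=-.198: 0.5851249147508015
157 288 324 [ 0.6954 -0.1946  0.08  ] 0.10707874515400889
160 288 324 [ 0.6866 -0.1946  0.08  ] 0.10695290275199523
163 288 325 [ 0.6778 -0.196   0.08  ] 0.10971790839344678
188 289 326 [ 0.6049 -0.1989  0.08  ] 0.10866156497714947
191 289 326 [ 0.5963 -0.1989  0.08  ] 0.10853539263263973
```

move_arm(
  targets=[
    [0.0125, 0.04, 0, 0, 0, 0, 100],
    [0.025, 0.08, 0, 0, 0, 0, 100],
    [0.037, 0.12, 0, 0, 0, 0, 100],
    [0.05, 0.16, 0, 0, 0, 0, 100],
    [0.063, 0.2, 0, 0, 0, 0, 100],
    [0.075, 0.24, 0, 0, 0, 0, 100],
    [0.09, 0.28, 0, 0, 0, 0, 100],
    [0.1, 0.32, 0, 0, 0, 0, 100],
    [0.1095, 0.349, 0, 0, 0, 0, 100],
    [0.1095, 0.349, 0, 0, 0, 0, 100],
    [0.1095, 0.349, -0.03, 0, 0, 0, 100],
    [0.1095, 0.349, -0.05, 0, 0, 0, 100],
    [0.1095, 0.349, -0.05, 0, 0, 0, 100],
  ],
)

```text
clock: 11.85
tcp_pos: [0.5243, 0.2936, 0.205]
ee_rot: [0.697, 0.717, -0.003, -0.001]
force: [-0.2, -0.3, -0.5]
opening: 0.0853
```

Run:
```python
from h import *
t=eyes.camera("top")[:,:,::-1];s=eyes.camera("scene")[:,:,::-1]
o=np.hstack([cv2.resize(t[150:250,90:200],None,fx=3.6,fy=4),cv2.resize(s[60:180,240:350],None,fx=3.6,fy=3.3333333)][:2])
cv2.imwrite("pics/g3.png",o);S=r.get_state();print(S['tcp_pos'],S['ee_rot'])
```

```text
[0.52530597 0.294545   0.20825663] [ 6.97190977e-01  7.16885290e-01 -4.69453387e-04 -3.42323659e-05]
```

View pics/g3.png

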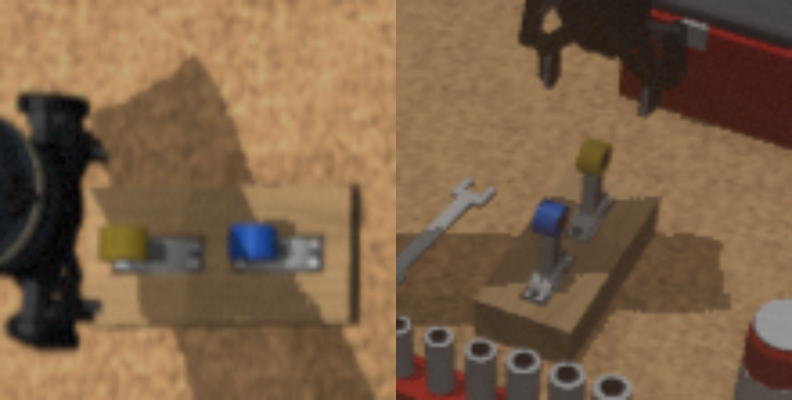

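The fingers straddle the yellow disc at about (593,157), clear of the blue rod. I'll descend and grip.

move_arm(
  targets=[
    [0, 0, -0.03, 0, 0, 0, 100],
    [0, 0, -0.055, 0, 0, 0, 100],
    [0, 0, -0.075, 0, 0, 0, 100],
    [0, 0, -0.087, 0, 0, 0, 100],
    [0, 0, -0.087, 0, 0, 0, 100],
    [0, 0, -0.087, 0, 0, 0, 100],
    [0, 0, -0.087, 0, 0, 0, 0],
    [0, 0, -0.087, 0, 0, 0, 0],
    [0, 0, -0.087, 0, 0, 0, 0],
    [0, 0, -0.087, 0, 0, 0, 0],
    [0, 0, -0.087, 0, 0, 0, 0],
    [0, 0, -0.087, 0, 0, 0, 0],
    [0, 0, -0.087, 0, 0, 0, 0],
    [0, 0, -0.087, 0, 0, 0, 0],
  ],
  force=90,
)

```text
clock: 13.35
tcp_pos: [0.5247, 0.2957, 0.1217]
ee_rot: [0.697, 0.717, 0.0, 0.0]
force: [-1.2, -0.3, 5.7]
opening: 0.0213
```

move_arm(
  targets=[
    [0, 0, 0.005, 0, 0, 0, 0],
    [0, 0, 0.012, 0, 0, 0, 0],
    [0, 0, 0.022, 0, 0, 0, 0],
    [0, 0, 0.034, 0, 0, 0, 0],
    [0, 0, 0.048, 0, 0, 0, 0],
    [0, 0, 0.064, 0, 0, 0, 0],
    [0, 0, 0.084, 0, 0, 0, 0],
    [0, 0, 0.106, 0, 0, 0, 0],
    [0, 0, 0.13, 0, 0, 0, 0],
    [0, 0, 0.15, 0, 0, 0, 0],
    [0, 0, 0.165, 0, 0, 0, 0],
    [0, 0, 0.17, 0, 0, 0, 0],
    [0, 0, 0.17, 0, 0, 0, 0],
    [0, 0, 0.17, 0, 0, 0, 0],
  ],
  force=90,
)

```text
clock: 14.75
tcp_pos: [0.5244, 0.2954, 0.2906]
ee_rot: [0.697, 0.717, -0.0, -0.0]
force: [-0.1, -0.3, -6.5]
opening: 0.0207
```

Run:
```python
from h import *
t=eyes.camera("top")[:,:,::-1];s=eyes.camera("scene")[:,:,::-1]
o=np.hstack([cv2.resize(t[150:250,90:200],None,fx=3.6,fy=4),cv2.resize(s[40:180,230:370],None,fx=2.8571,fy=2.8571)])
cv2.imwrite("pics/g4.png",o);S=r.get_state();print(S['tcp_pos'],S['ee_rot'],S['force'],S['wrist_torque'],S['opening'])
```

```text
[0.52428585 0.29533277 0.29031072] [ 6.96796954e-01  7.17267880e-01 -8.49293476e-04 -2.69981002e-04] [-0.44742426 -0.5839965  -6.65386294] [-0.01131173  0.02969571 -0.00297536] 0.020797520622510945
```

View pics/g4.png

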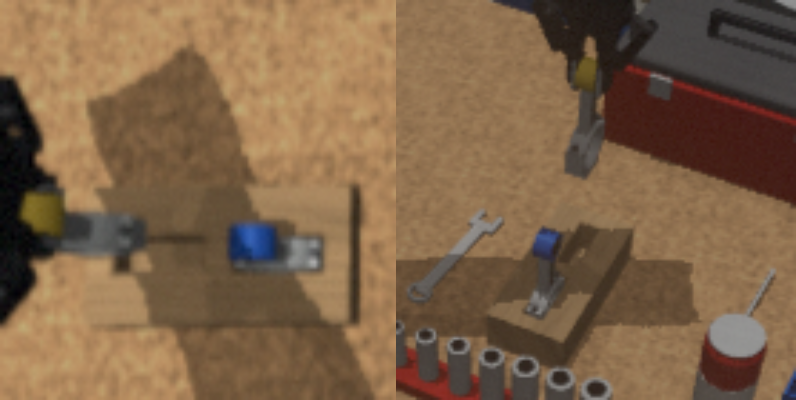

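move_arm(
  targets=[
    [0.002, -0.01, 0, 0, 0, 0, 0],
    [0.007, -0.03, 0, 0, 0, 0.001, 0],
    [0.013, -0.054, 0, 0, 0, 0.002, 0],
    [0.02, -0.084, 0, 0, 0, 0.003, 0],
    [0.027, -0.113, 0, 0, 0, 0.004, 0],
    [0.036, -0.148, 0, 0, 0, 0.005, 0],
    [0.044, -0.182, 0, 0, 0, 0.006, 0],
    [0.052, -0.217, 0, 0, 0, 0.008, 0],
    [0.061, -0.251, 0, 0, 0, 0.009, 0],
    [0.069, -0.286, 0, 0, 0, 0.01, 0],
    [0.077, -0.32, 0, 0, 0, 0.011, 0],
    [0.086, -0.355, 0, 0, 0, 0.013, 0],
    [0.094, -0.389, 0, 0, 0, 0.014, 0],
    [0.101, -0.419, 0, 0, 0, 0.015, 0],
    [0.107, -0.444, 0, 0, 0, 0.016, 0],
    [0.112, -0.463, 0, 0, 0, 0.017, 0],
    [0.115, -0.478, 0, 0, 0, 0.018, 0],
    [0.118, -0.488, 0, 0, 0, 0.018, 0],
    [0.1195, -0.493, 0, 0, 0, 0.018, 0],
    [0.1195, -0.493, 0, 0, 0, 0.018, 0],
  ],
  force=90,
)

```text
clock: 16.85
tcp_pos: [0.6442, -0.1977, 0.291]
ee_rot: [0.69, 0.723, -0.0, -0.0]
force: [-0.7, 0.2, -6.0]
opening: 0.021
```

move_arm(
  targets=[
    [0, 0, -0.01, 0, 0, 0, 0],
    [0, 0, -0.025, 0, 0, 0, 0],
    [0, 0, -0.04, 0, 0, 0, 0],
    [0, 0, -0.052, 0, 0, 0, 0],
    [0, 0, -0.062, 0, 0, 0, 0],
    [0, 0, -0.068, 0, 0, 0, 0],
    [0, 0, -0.07, 0, 0, 0, 0],
    [0, 0, -0.07, 0, 0, 0, 0],
    [0, 0, -0.07, 0, 0, 0, 0],
    [0, 0, -0.07, 0, 0, 0, 0],
  ],
)

```text
clock: 17.85
tcp_pos: [0.6444, -0.1976, 0.2219]
ee_rot: [0.69, 0.723, 0.0, 0.0]
force: [0.5, -0.5, -6.3]
opening: 0.0207
```

Run:
```python
from h import *
t=eyes.camera("top")[:,:,::-1];s=eyes.camera("scene")[:,:,::-1]
cv2.imwrite("pics/top5.png",t);cv2.imwrite("pics/scene5.png",s)
o=np.hstack([cv2.resize(t[145:245,270:345],None,fx=5,fy=5),cv2.resize(s[175:275,200:285],None,fx=5,fy=5)])
cv2.imwrite("pics/g5.png",o);S=r.get_state();print(S['clock'],S['tcp_pos'],S['ee_rot'],S['force'],S['wrist_torque'],S['opening'])
```

```text
17.95 [ 0.64433382 -0.19755229  0.22167766] [6.90330159e-01 7.23494428e-01 1.10939252e-04 2.68232566e-04] [ 0.28797498 -0.36067644 -7.14606698] [-0.01892702  0.01222658 -0.01714451] 0.020834637725601107
```

View pics/g5.png

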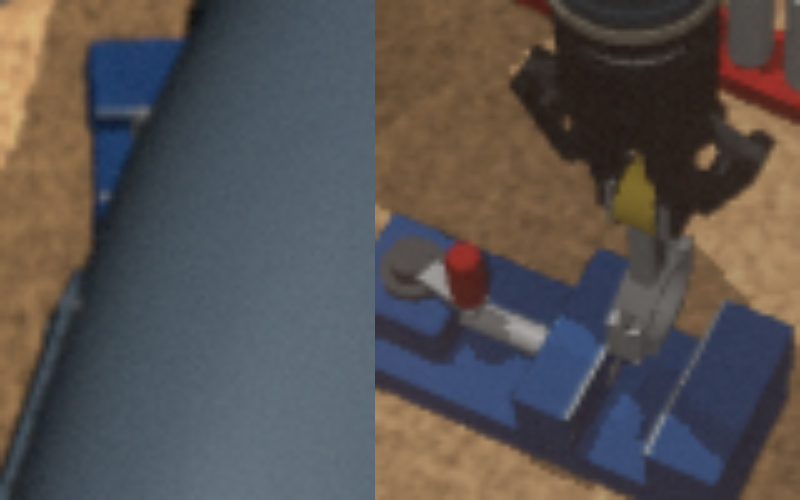

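move_arm(
  targets=[
    [0, 0, -0.004, 0, 0, 0, 0],
    [0, 0, -0.008, 0, 0, 0, 0],
    [0, 0, -0.012, 0, 0, 0, 0],
    [0, 0, -0.015, 0, 0, 0, 0],
    [0, 0, -0.015, 0, 0, 0, 0],
    [0, 0, -0.015, 0, 0, 0, 0],
    [0, 0, -0.015, 0, 0, 0, 0],
    [0, 0, -0.015, 0, 0, 0, 0],
  ],
)

```text
clock: 18.75
tcp_pos: [0.6442, -0.1975, 0.2065]
ee_rot: [0.69, 0.724, 0.0, 0.0]
force: [0.0, -0.1, -6.6]
opening: 0.0207
```

Run:
```python
from h import *
s=eyes.camera("scene")[:,:,::-1]
S=r.get_state();p=S['tcp_pos'];print(S['clock'],p,S['force'],S['opening'],abs(S['dq']).max())
a=.047;ex=np.array([np.cos(a),np.sin(a),0]);ey=np.array([-ex[1],ex[0],0])
o=cv2.resize(s[175:275,200:285],None,fx=6,fy=6,interpolation=cv2.INTER_CUBIC);clean=o.copy()
P=lambda X:tuple(int(round((v-q+.5)*6)) for v,q in zip(proj("scene",X),(200,175)))
foot=np.array([p[0],p[1],p[2]-.1117]);print("foot",foot)
for sx in(-.011,.011):
    cv2.line(o,P(foot+sx*ex-.034*ey),P(foot+sx*ex+.034*ey),(0,255,0),1)
    cv2.line(o,P(foot+sx*ex-.034*ey),P(foot+sx*ex-.034*ey+[0,0,.03]),(0,255,0),1)
f=np.array([.6645,-.197,.08])
for d in(0,-.042):cv2.line(o,P(f+d*ex-.055*ey),P(f+d*ex+.055*ey),(0,255,255),1)
cv2.imwrite("pics/g6.png",np.hstack([o[100:580,110:],clean[100:580,110:]])[:, :800])
```

```text
18.8 [ 0.64425902 -0.19747127  0.20645697] [-0.21354931  1.29820211 -7.18509724] 0.020681789462148253 0.002163362501532532
foot [ 0.64425902 -0.19747127  0.09475697]
```

View pics/g6.png

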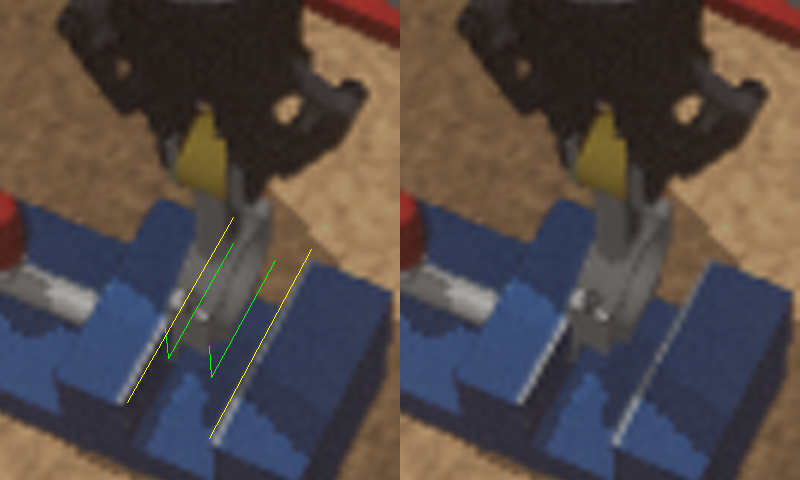

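The jaw lines agree to about 1 px. The rod's lower end is in shade, so I'll check it with contrast, both here and on the earlier lifted picture.

Run:
```python
from h import *
s=eyes.camera("scene")[:,:,::-1];p=r.get_state()['tcp_pos']
def ov(img,P,p,a):
    ex=np.array([np.cos(a),np.sin(a),0]);ey=np.array([-ex[1],ex[0],0]);f=np.array([p[0],p[1],p[2]-.1117])
    q=[P(f+x*ex+y*ey+[0,0,z]) for z in(0,.06) for x,y in((-.011,-.034),(.011,-.034),(.011,.034),(-.011,.034))]
    for i,j in((0,1),(1,2),(2,3),(3,0),(4,5),(5,6),(6,7),(7,4),(0,4),(1,5),(2,6)):cv2.line(img,q[i],q[j],(0,255,0),1)
g=lambda i:(255*(i/255.)**.55).astype(np.uint8)
k=8;x0,y0=228,198
A=g(cv2.resize(s[y0:y0+48,x0:x0+48],None,fx=k,fy=k,interpolation=cv2.INTER_CUBIC));B=A.copy()
ov(B,lambda X:tuple(int(round((v-o+.5)*k)) for v,o in zip(proj("scene",X),(x0,y0))),p,.047)
G=cv2.imread("pics/g4.png")[:,396:][50:190,130:230]
C=cv2.resize(G,None,fx=2.1,fy=2.1);
ov(C,lambda X:tuple(int(round((((v-o+.5)*2.8571)-w)*2.1)) for v,o,w in zip(proj("scene",X),(230,40),(130,50))),(.5243,.2953,.2903),.031)
D=cv2.resize(G,None,fx=2.1,fy=2.1)
o=np.zeros((590,600,3),np.uint8);o=np.zeros((384+0,384+384,3),np.uint8);o[:,:384]=A;o[:,384:]=B
o2=np.zeros((216,768,3),np.uint8);C=C[60:276];D=D[60:276];o2[:C.shape[0],:210]=C;o2[:D.shape[0],250:460]=D
cv2.imwrite("pics/g7.png",np.vstack([o,o2]))
```

```text
(no output)
```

View pics/g7.png

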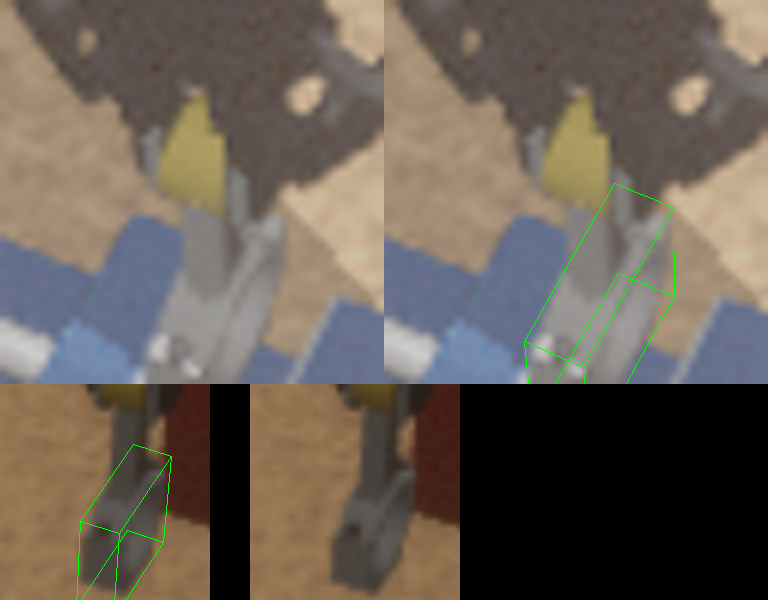

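Run:
```python
from h import *
S=r.get_state();print(S['clock'],S['tcp_pos'],S['force'],S['opening'],abs(S['dq']).max());print(r.hand_in())
```

```text
18.85 [ 0.64423356 -0.19747845  0.20642729] [ 0.356023   -0.08362041 -7.63448262] 0.0205158633751593 0.0018540457515034707
the job is handed in; nothing more can be done
None
```

I opened the vise, lifted the yellow rod out of its block and handed in the job with the rod held still over the gap, at 18.9 s of the 72 s allowed. `hand_in` gives no verdict.

- **Vise:** I turned the crank about 16.65 rad anticlockwise without reaching the stop. The top view gives a gap of 41.5–43 mm, and the crank angle implies at least 41.8 mm.
- **Rod:** I gripped it across its flat faces with 90 N, lifted it, and carried it with its underside about 18 cm up; the rack reaches 12 cm. Its underside now hovers at a computed 94.7 mm, about 15 mm above the jaws. It is at (0.644, -0.197) m, turned 0.047 rad to match the jaws.
- **Final readings:** The tool is vertical and the joints are still. The force is only the rod's weight, about 7 N, and the finger opening is steady at about 20.5–21 mm, so there is no sign of slip or contact.
- **Everything else:** The blue rod was still in its slot when I last looked, just after lifting the yellow one. I took no separate final picture of the loose items.

**Checks that were less clear:**
- In the scene view, the drawn jaw and rod edges were off by about 1 px, or 2–3 mm. That is close to the calibration error.
- The rod's lower front corner looked higher than a plain box would put it. I took this to be a rounded edge, because the middle of the underside matched the drawn line in the picture taken just after lifting the rod. I did not confirm it any other way.
- In the last top view the arm hid most of the jaws and the rod, so the final position relies on the earlier vise measurement and the arm's reported pose.

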